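# Cock the ball-hammer paint chip tester

### The arm

A 7-joint arm with a two-finger parallel gripper is mounted at the origin on a cart in front of the work surface, level with it; the furniture and walls round the work are solid. World frame = base frame: x ahead of the robot, y to its left, z up, the work surface at z = 0. Lengths are in m, angles in rad, forces in N, time in s.
With the tool pointing down it reaches from about 0.4 to 0.85 m from the base axis. Payload 10.4 kg.
Tool frame: the origin (TCP) lies between the finger pads; the fingertips stand 8 mm ahead of it and the grasp point (between the pads) lies 11 mm behind it; z points along the fingers, y is the direction in which the jaws open and shut (so a half turn about z gives the same grasp; the last joint's range is limited). The gripper opens to 85 mm and grips with 20 to 120 N. Pads are 22 mm wide; open, the fingers measure 114 mm over their backs; the gripper's body (76 mm by 85 mm) begins 54 mm behind the grasp point. The pads swing forward as they close: fully open they stand 13 mm farther back than shut.
Start: joints at [1.141, 0.332, -0.065, 1.46, 0.022, 1.35, -0.088], TCP at [0.247, -0.574, 0.239] pointing down, gripper open.
Joint ranges: [-2.6, 2.6], [-0.5, 2.12], [-1.47, 1.34], [0.16, 2.42], [-1.27, 4.41], [0.06, 2.06], [-2.6, 2.6]. Speed limits (rad/s): [2.22, 2.22, 2.79, 2.79, 3.14, 3.14, 3.14].

### API

Orientations are given as a rotation vector (axis times angle).
In Python, from station import ctrl, grab_frame, camera_info, job, nets gives the robot as it stands.
- The arm moves only by the shell command python3 -m handwheel 'ROWS' [FORCE]. ROWS is text: rows parted by semicolons, each of 7 numbers parted by spaces: the opening, from 0 (shut) to 1 (fully open), then the shift along the tool's x, y, z in cm, then the turn, a rotation vector about the tool's x, y, z in degrees. A call has 1 to 12 rows; each row is the pose to reach, as a shift and turn from the pose commanded when the call began, along the tool's axes at that moment; what a row does not reach only later rows make up. A row lasts 1/12 s, in which the tool goes at most 41.7 mm and 7.16 degrees, less where a joint would pass 70% of its speed; a pose out of reach is approached as far as the arm can. A call with a gripper value outside its range is refused whole. The fingers move at their own pace and stop on an object; FORCE is the grip in N (left out, the last holds). Time passes only in rows, so rows that repeat a pose let the fingers close. It gives the time, the measured TCP pose, the force and the opening at its end, in the units of the state.
- ctrl.get_obs(): the state, without advancing time (a new reading comes with each control period).
- grab_frame(name): name is "scene" or "side" or "wrist"; returns (picture, depth): 400x640x3 uint8, blue, green, red; 400x640 float32, m along the optical axis (not along the pixel's ray), 0 where there is no reading.
- camera_info(name): a dict with "intrinsics" (3x3 intrinsics, pixels), "extrinsics" (4x4, takes a point from world to camera coordinates); the wrist camera has in their place "mount" (4x4, takes a point from camera to tool coordinates, whose origin is the TCP and whose axes are the flange's). Camera axes: x right, y down, z forward; pixel columns grow to the right and rows downward; lengths in m; the calibration is good to about 2 mm. A picture is of the moment at which its call begins: read the wrist's pose just before it. camera_info takes no time and is no camera call.
- job.finish_job(): hands the job in, once; it reports no verdict.
Trained networks look in the newest picture that a camera, given by its name, has taken for a name from the list of things; names that differ only in an ending like _2 or _b are one class to them, and where a whole thing is asked for, a point or a joint stands for the part that bears it (a point fixed in the world has none). Each returns a list of dicts, best first, with "score" (0 to 1); they miss things now and then, are a little off and sometimes report something else, mostly with a low value. They report only what shows in the picture. A call takes as long as a camera call.
- nets.cut_out(camera, label): "mask" (400x640 bool, what is visible of it) and "extent" ([centre column, centre row, width, height] in pixels, round what is visible of it).
The state is a dict: "t": time; "joint_positions": joint angles; "qvel": joint speeds; "joint_efforts": joint torques, N m; "tool_pos": TCP position; "tool_rot": TCP orientation; "force": force on the tool from outside, world axes, zero at the start; "ft_torque": the same for the moment, N m; "opening": finger opening in m.
Only numpy, scipy, OpenCV 4.12 (cv2) and the standard library are available. Lean on these libraries where they do the work, as an engineer would, in place of code of your own. Each camera call takes 0.05 s, during which the arm holds its last target.

### The job

Two spring-hammer paint testers are bolted to the table. Cock the one with the round ball hammer: draw its sprung arm back by the upright peg until it passes the catch, ease it forward onto the catch and let go gently, so that it stays hooked and never flies back. Leave the tester with the square hammer as it is.

Things in the scene. Friction and masses are not known exactly. Their poses are not given: they have to be found in the camera images.
- ball_tester: Tester to cock: grey base plate, 160 (its x) x 176 (its y, -92 to +84) x 12 mm, bolted down; origin on its underside. A level steel arm turns on an upright post; 90 mm out sits a steel ball hammer, 33 mm diameter, under an upright black peg. +x: the striking direction, roughly away from the robot, towards an upright white panel; draw towards -x. Only the pegs rise above 50 mm.
- ball_grip (a point): Point on the axis of the ball tester's black peg, 78 mm above the table, where to pinch it. The peg is 14 mm in diameter, from 49 to 99 mm above the table, and moves with the arm on a level circle of 90 mm radius about ball_hinge.
- ball_hinge (a point): Point on the upright axis of the ball tester's arm, 40 mm above the table. At rest the arm points 0.995 rad clockwise (from above) from the plate's +x.
- ball_arm (a joint): Arm angle of the ball tester, rad: 0 at rest, grows clockwise (from above) as drawn back, 1.15 when hooked, end stop 1.35. It clicks past the catch at about 1.16: draw to about 1.25, then ease back to 1.15. Its spring pulls towards 0 with 2 N at the peg at rest, 5 N when hooked.
- ball_catch (a joint): Catch of the ball tester, rad: 0 hooking, up to 0.45 pushed outward. Dark steel pawl 46 mm long, 16 to 27 mm above the table, rear right (-x, -y) of the plate; the pin at the arm's end pushes it aside to about 0.2, then a weak spring snaps it back. The small tab, 40 mm high, on its tail at the plate's right edge is the trigger: under 2 N inward fires the arm.
- square_arm (a joint): Arm angle of the other tester, rad, 0 at rest: to be left at rest. That tester differs only in its hammer, a square steel block 33 x 33 x 30 mm under the peg.
- square_tester: Base of the other tester, with the square hammer; plate, origin and axes as ball_tester.

How it is judged:
On the way, in this order (a step that is already met when the one before it is completed fails the run):
1. the ball tester's arm is drawn back past its catch (value of joint ball_arm above 1.165 rad), for 0.05 s.
2. the arm rests hooked on the catch, let go (value of joint ball_arm between 1.1 and 1.18 rad and value of joint ball_catch below 0.06 rad and contact force between the fingers and ball_tester below 0.1 N), for 0.3 s.
At the end, for the whole second after the job is handed in: The ball tester's arm stays hooked on its catch (arm between 1.10 and 1.18 rad, catch within 0.06 rad of its hooking place), still and let go; the square tester's arm is at rest (below 0.1 rad) (value of joint ball_arm between 1.1 and 1.18 rad and velocity of joint ball_arm between -0.1 and 0.1 rad/s and value of joint ball_catch below 0.06 rad and value of joint square_arm below 0.1 rad); the robot touches nothing.
It fails at once if the ball tester's arm flies back (faster than 4 rad/s) (velocity of joint ball_arm below -4 rad/s).
It fails at once if the square tester's arm is drawn (more than 0.15 rad) (value of joint square_arm above 0.15 rad).
It also fails if it takes over 26 s, if anything falls off the work surface, if the arm or the gripper's body presses on something with over 40 N, if the wrist force passes 120 N, or if a joint passes its speed limit or range.

## Working session

There is one attempt and no reset: what is moved stays moved. The work goes in short steps, Python scripts to look and compute and a shell command to move; the robot and the scene stay as the last step left them, time stands still between calls to the robot, and variables do not carry over. Pictures are saved under pics/ and viewed, and the job is handed in when it is done.

```bash
ls; mkdir -p pics; cat > h.py <<'E'
import numpy as np,cv2
from scipy.spatial.transform import Rotation as R
from station import ctrl, grab_frame, camera_info, job, nets
E
python3 - <<'E'
from h import *
o=ctrl.get_obs()
for k,v in o.items(): print(k,np.round(v,4))
for c in ("scene","side"):
    p,d=grab_frame(c); cv2.imwrite(f"pics/{c}0.png",p); np.savez(f"{c}0.npz",p=p,d=d)
    i=camera_info(c); print(c,np.round(i["intrinsics"],1).tolist(),np.round(i["extrinsics"],4).tolist())
    for l in ("ball_tester","square_tester","ball_grip","ball_arm","ball_catch"):
        print(l,[(round(float(r["score"]),2),np.round(r["extent"],1).tolist()) for r in nets.cut_out(c,l)][:3])
print(camera_info("wrist"))
E
```

```text
pics
t 0.0
joint_positions [ 1.1414  0.3328 -0.0647  1.4609  0.0216  1.3499 -0.0885]
qvel [ 0.0015  0.0004  0.0005  0.0012 -0.0029  0.0014  0.0012]
joint_efforts [-1.00000e-04 -6.25435e+01  4.94000e-02 -3.91614e+01  1.63000e-02
  9.80000e-03 -0.00000e+00]
tool_pos [ 0.2471 -0.5737  0.2385]
tool_rot [-3.0755e+00 -6.3430e-01  5.0000e-04]
force [-0.1973 -0.4787  0.436 ]
ft_torque [-0.0003  0.0243  0.0331]
opening 0.0855
scene [[497.7, 0.0, 317.4], [0.0, 497.7, 194.2], [0.0, 0.0, 1.0]] [[0.8133, -0.5818, 0.006, -0.5076], [-0.2354, -0.3385, -0.911, 0.1311], [0.5321, 0.7396, -0.4123, 0.8776], [0.0, 0.0, 0.0, 1.0]]
ball_tester [(0.73, [364.9, 268.9, 136.4, 71.8])]
square_tester []
ball_grip [(0.3, [327.1, 264.7, 7.4, 26.6])]
ball_arm [(0.62, [377.0, 257.6, 15.0, 50.8])]
ball_catch [(0.63, [329.3, 265.1, 9.4, 28.5])]
side [[427.1, 0.0, 313.6], [0.0, 427.1, 198.7], [0.0, 0.0, 1.0]] [[0.9795, -0.2008, 0.0167, -0.5453], [-0.0793, -0.4604, -0.8842, 0.0441], [0.1852, 0.8647, -0.4669, 1.0753], [0.0, 0.0, 0.0, 1.0]]
ball_tester [(0.67, [315.3, 277.8, 98.6, 58.6])]
square_tester [(0.98, [309.9, 194.1, 65.4, 49.8])]
ball_grip [(0.87, [325.4, 272.2, 47.3, 42.9])]
ball_arm [(0.96, [327.8, 272.1, 50.1, 46.1]), (0.22, [321.3, 182.8, 36.0, 31.9])]
ball_catch [(0.77, [280.6, 264.5, 17.2, 24.7])]
{'intrinsics': array([[326.93079102,   0.        , 318.73632952],
       [  0.        , 326.93079102, 200.89320902],
       [  0.        ,   0.        ,   1.        ]]), 'mount': array([[ 5.21197542e-04, -9.55068288e-01, -2.96385380e-01,
         7.56655945e-02],
       [ 9.99999789e-01,  6.12428183e-04, -2.14967769e-04,
         9.49746532e-04],
       [ 3.86823659e-04, -2.96385205e-01,  9.55068406e-01,
        -1.34638441e-01],
       [ 0.00000000e+00,  0.00000000e+00,  0.00000000e+00,
         1.00000000e+00]])}
```

View pics/scene0.png

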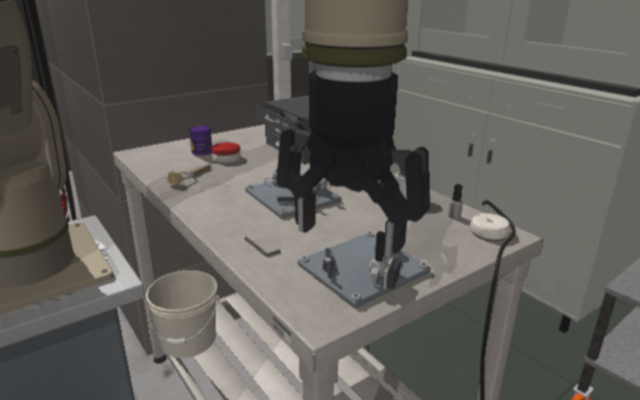

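View pics/side0.png

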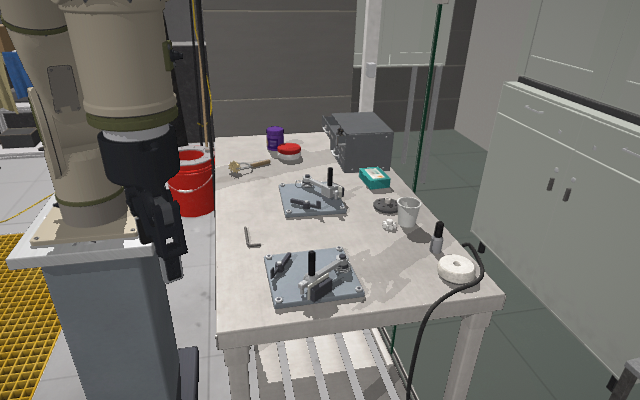

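The side view shows two testers: one near (plate around 315,278, peg 312,262) and one far (around 312,195, peg 330,175). I'll enlarge it to see which one has the ball.

```bash
python3 - <<'E'
from h import *
a=np.load("side0.npz"); p=a["p"]
n=cv2.resize(p[235:315,250:380],None,fx=6,fy=6,interpolation=2); cv2.imwrite("pics/near.png",n)
n=cv2.resize(p[155:225,265:375],None,fx=6,fy=6,interpolation=2); cv2.imwrite("pics/far.png",n)
i=camera_info("side");K=i["intrinsics"];E=i["extrinsics"];d=a["d"]
def bp(u,v):
    z=d[int(v),int(u)]; c=np.array([(u-K[0,2])/K[0,0]*z,(v-K[1,2])/K[1,1]*z,z]); return E[:3,:3].T@(c-E[:3,3])
for u,v in [(312,262),(320,290),(345,258),(312,253),(330,172),(340,192),(270,256),(336,252),(267,303),(361,297),(343,250),(264,257)]: print(u,v,bp(u,v).round(3))
E
```

```text
312 262 [ 0.472 -0.391  0.079]
320 290 [ 0.483 -0.416  0.032]
345 258 [ 0.551 -0.339  0.041]
312 253 [ 0.473 -0.388  0.097]
330 172 [ 0.594 -0.023  0.088]
340 192 [ 0.623 -0.028  0.029]
270 256 [ 0.406 -0.269  0.015]
336 252 [ 0.55  -0.276  0.013]
267 303 [ 0.386 -0.397  0.   ]
361 297 [ 0.566 -0.411 -0.002]
343 250 [ 0.568 -0.269  0.011]
264 257 [ 0.394 -0.263  0.01 ]
```

View pics/near.png

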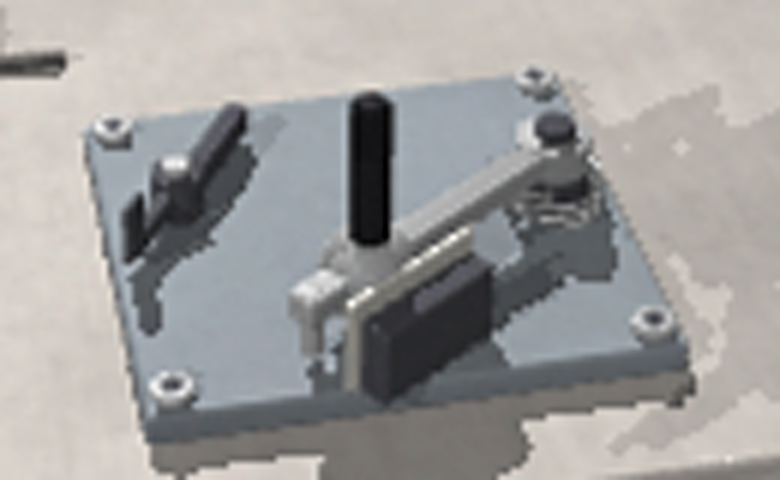

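View pics/far.png

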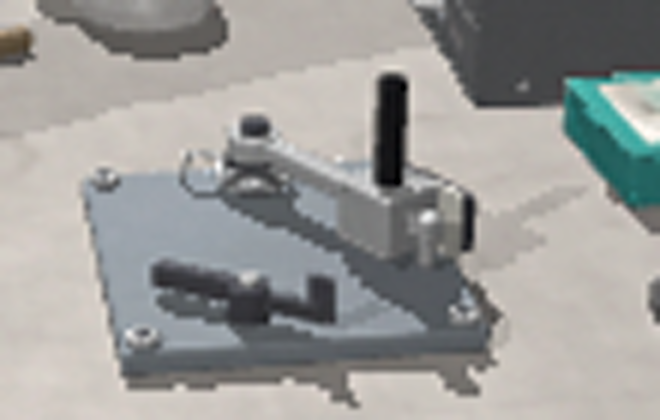

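The near tester's hammer is hidden by its panel here, but the far one clearly carries a square block. So the near one, at about (0.47,-0.34), should be the ball tester. I'll confirm and measure it with the wrist camera from two places.

```bash
python3 -m handwheel '0.6 4 -0.4 0 0 0 0;0.6 8 -0.8 0 0 0 0;0.6 12 -1.2 0 0 0 0;0.6 16 -1.6 0 0 0 0;0.6 20 -2 0 0 0 0;0.6 24 -2.5 0 0 0 0;0.6 28 -3 0 0 0 0;0.6 30 -3 0 0 0 0;0.6 30 -3 0 0 0 0;0.6 30 -3 0 0 0 0' 40
cat > w.py <<'E'
from h import *
import sys
n=sys.argv[1]
o=ctrl.get_obs(); p,d=grab_frame("wrist"); i=camera_info("wrist")
T=np.eye(4);T[:3,:3]=R.from_rotvec(o["tool_rot"]).as_matrix();T[:3,3]=o["tool_pos"]
np.savez(n+".npz",p=p,d=d,T=T@i["mount"],K=i["intrinsics"]); cv2.imwrite(f"pics/{n}.png",p)
print(o["t"],o["tool_pos"],o["tool_rot"],o["opening"],np.abs(o["qvel"]).max())
K=i["intrinsics"];C=T@i["mount"]
for l in sys.argv[2:]:
    for r in nets.cut_out("wrist",l)[:3]:
        m=r["mask"]; ys,xs=np.nonzero(m&(d>0)); z=d[ys,xs]
        P=np.c_[(xs-K[0,2])/K[0,0]*z,(ys-K[1,2])/K[1,1]*z,z]@C[:3,:3].T+C[:3,3]
        print(l,round(float(r["score"]),2),np.round(r["extent"],1).tolist(),"med",np.median(P,0).round(3),"lo",np.percentile(P,3,0).round(3),"hi",np.percentile(P,97,0).round(3))
E
python3 w.py wA ball_tester square_tester ball_grip ball_hinge ball_catch
```

```text
t: 1.43
tool_pos: [0.5121, -0.4266, 0.2389]
tool_rot: [-3.075, -0.639, 0.0]
force: [0.2, -1.2, 0.5]
opening: 0.0513
1.4333 [ 0.51211446 -0.42658069  0.2389381 ] [-3.07543843e+00 -6.38703757e-01  1.04569500e-04] 0.05127513883346681 0.04066060562498297
ball_tester 0.96 [238.8, 153.6, 180.5, 197.7] med [ 0.493 -0.336  0.012] lo [ 0.404 -0.412  0.01 ] hi [ 0.567 -0.262  0.046]
square_tester 0.7 [17.2, 42.4, 30.3, 84.7] med [ 0.516 -0.09   0.011] lo [ 0.471 -0.094  0.001] hi [ 0.548 -0.079  0.014]
ball_grip 0.69 [260.8, 158.4, 51.3, 131.9] med [ 0.498 -0.37   0.041] lo [ 0.451 -0.401  0.022] hi [ 0.556 -0.327  0.098]
ball_hinge 0.8 [258.2, 157.0, 47.9, 130.0] med [ 0.498 -0.37   0.041] lo [ 0.454 -0.401  0.034] hi [ 0.556 -0.328  0.098]
ball_catch 0.71 [194.8, 205.8, 50.7, 62.6] med [ 0.427 -0.314  0.026] lo [ 0.402 -0.348  0.017] hi [ 0.448 -0.281  0.038]
```

View pics/wA.png

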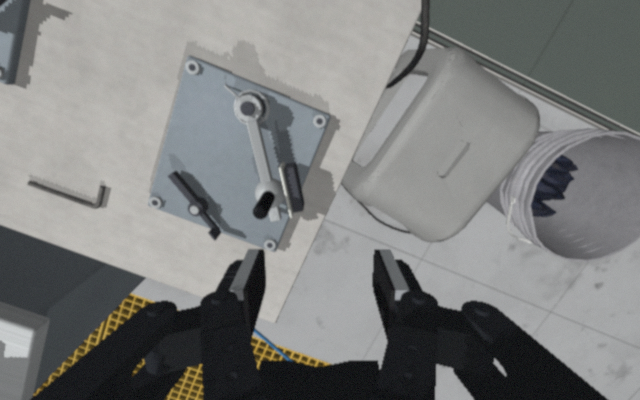

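The wrist view shows the ball tester: round ball hammer near (266,192), black peg (262,208), hinge (249,106), panel (291,187), catch (195,205) and bolts at (193,68), (320,121), (270,244) and (156,202). Next I'll fit the plate pose.

```bash
cat > fit.py <<'E'
from h import *
import sys
a=np.load(sys.argv[1]+".npz");d=a["d"];K=a["K"];C=a["T"];p=a["p"]
def bp(u,v):
    z=d[np.asarray(v,int),np.asarray(u,int)]
    return np.c_[(u-K[0,2])/K[0,0]*z,(v-K[1,2])/K[1,1]*z,z]@C[:3,:3].T+C[:3,3]
V,U=np.mgrid[0:400,0:640];P=bp(U.ravel()*1.0,V.ravel()*1.0)
W=P[(d.ravel()>0)]; bgr=p.reshape(-1,3)[d.ravel()>0]
box=(W[:,0]>.35)&(W[:,0]<.62)&(W[:,1]>-.46)&(W[:,1]<-.22)
pl=box&(W[:,2]>.008)&(W[:,2]<.0165)
r=cv2.minAreaRect(W[pl][:,:2].astype(np.float32)*1000)
print("plate rect",r,np.median(W[pl][:,2])); print(cv2.boxPoints(r).round(1).tolist())
pg=W[box&(W[:,2]>.055)&(W[:,2]<.11)]
print("peg n",len(pg),pg.min(0),pg.max(0))
tp=pg[pg[:,2]>.0965]; print("peg top",len(tp),tp.mean(0),tp.min(0),tp.max(0))
for u,v in [(193,68),(320,121),(270,244),(156,202),(249,106),(262,210)]: print(u,v,bp(np.array([u*1.]),np.array([v*1.])).round(4))
E
python3 fit.py wA
python3 - <<'E'
from h import *
a=np.load("wA.npz"); cv2.imwrite("pics/wAz.png",cv2.resize(a["p"][45:255,140:345],None,fx=2.8,fy=2.8,interpolation=2))
E
```

```text
plate rect ((483.6362609863281, -340.3648681640625), (175.4559783935547, 166.85250854492188), 1.1754190921783447) 0.011894009326863547
[[394.20001220703125, -258.79998779296875], [397.6000061035156, -425.6000061035156], [573.0999755859375, -422.0], [569.5999755859375, -255.1999969482422]]
peg n 368 [ 0.46572136 -0.39323257  0.05513566] [ 0.4801944  -0.37965302  0.10007061]
peg top 148 [ 0.47360377 -0.38631541  0.09834201] [ 0.46757105 -0.39256172  0.09650972] [ 0.4789459  -0.37991617  0.10007061]
193 68 [[ 0.5588 -0.2677  0.0162]]
320 121 [[ 0.5622 -0.4071  0.0155]]
270 244 [[ 0.4078 -0.4094  0.0168]]
156 202 [[ 0.4042 -0.2706  0.0157]]
249 106 [[ 0.5496 -0.3381  0.0466]]
262 210 [[ 0.4761 -0.3884  0.0997]]
```

View pics/wAz.png

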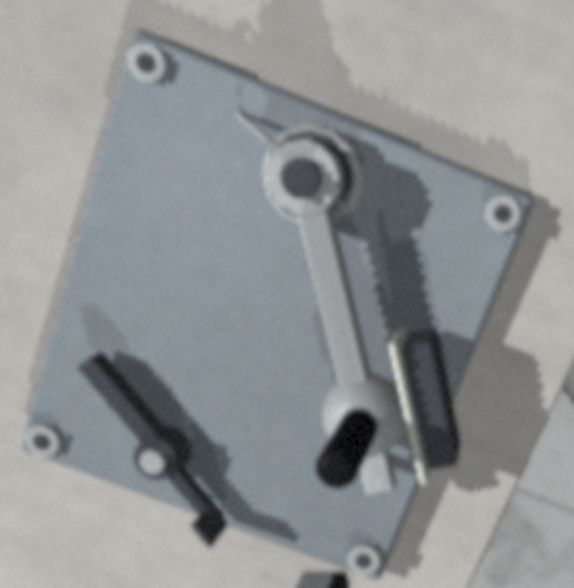

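Hinge to peg measures 90.2 mm against the stated 90, and the plate 175x167 mm against 176x160. Its top is 11.9 mm up and the peg top 99 mm. I'll move above the peg and take the second view.

```bash
python3 -m handwheel '0.6 -1 -2.5 1 0 0 0;0.6 -1.9 -5.1 3 0 0 0;0.6 -1.9 -5.1 6.5 0 0 0;0.6 -1.9 -5.1 6.5 0 0 0;0.6 -1.9 -5.1 6.5 0 0 0'
python3 w.py wB ball_grip ball_tester; python3 fit.py wB
```

```text
t: 2.15
tool_pos: [0.4722, -0.3885, 0.1738]
tool_rot: [-3.075, -0.633, 0.003]
force: [-0.2, 0.0, 0.9]
opening: 0.0512
2.15 [ 0.47221215 -0.38854127  0.17377386] [-3.07538240e+00 -6.32919932e-01  2.97866952e-03] 0.05115894905358987 0.07652622190803597
ball_grip 0.57 [308.0, 143.0, 57.3, 162.7] med [ 0.503 -0.367  0.041] lo [ 0.463 -0.4    0.035] hi [ 0.556 -0.327  0.099]
ball_tester 0.75 [276.5, 138.8, 229.4, 245.3] med [ 0.494 -0.335  0.012] lo [ 0.404 -0.412  0.011] hi [ 0.567 -0.262  0.046]
plate rect ((483.40423583984375, -336.8056335449219), (175.8053436279297, 160.33883666992188), 1.1600807905197144) 0.01192501234700305
[[393.8999938964844, -258.3999938964844], [397.1000061035156, -418.70001220703125], [572.9000244140625, -415.20001220703125], [569.7000122070312, -254.89999389648438]]
peg n 558 [ 0.46634005 -0.39263913  0.0555959 ] [ 0.48014888 -0.37931059  0.10055042]
peg top 252 [ 0.47333868 -0.38614635  0.09841739] [ 0.46634005 -0.39263913  0.09656369] [ 0.47939134 -0.37963647  0.10055042]
193 68 [[ 0.5224 -0.2481  0.0019]]
320 121 [[ 0.5254 -0.3674  0.0112]]
270 244 [[ 0.3914 -0.3693  0.0007]]
156 202 [[ 0.3882 -0.2491 -0.0013]]
249 106 [[ 0.5127 -0.3057  0.0125]]
262 210 [[ 0.4273 -0.3493  0.0119]]
```

View pics/wB.png

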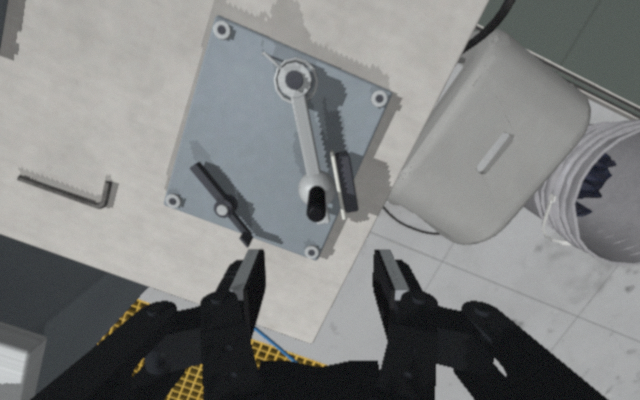

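Both views put the peg axis at (0.4734,-0.3862), with the top at 99 mm. In this view it sits at (316,205), between the fingers. Now I descend.

```bash
python3 -m handwheel '0.6 0.2 -0.15 3 0 0 0;0.6 0.2 -0.15 6 0 0 0;0.6 0.2 -0.15 8.5 0 0 0;0.6 0.2 -0.15 10 0 0 0;0.6 0.2 -0.15 10.7 0 0 0;0.6 0.2 -0.15 10.7 0 0 0;0.6 0.2 -0.15 10.7 0 0 0'
python3 w.py wC
```

```text
t: 2.88
tool_pos: [0.4755, -0.387, 0.0688]
tool_rot: [3.075, 0.634, 0.002]
force: [0.5, 0.8, 1.1]
opening: 0.0514
2.8833 [ 0.4754978  -0.38701833  0.06878519] [3.07547174e+00 6.34045379e-01 2.00330014e-03] 0.05143852390468891 0.016925228815783996
```

View pics/wC.png

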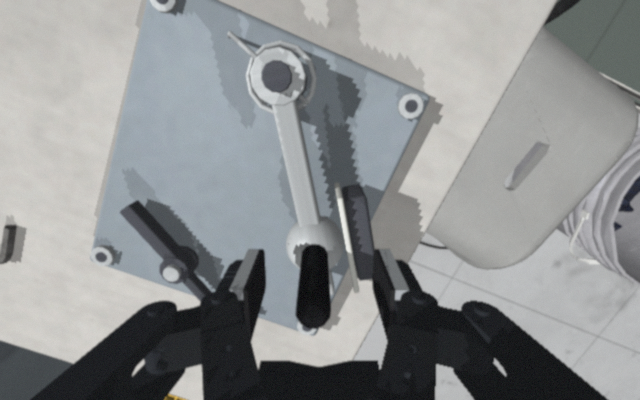

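The peg (314,285) stands centred between the pads, with no contact. I'll close on it.

```bash
python3 -m handwheel '0 0 0 0 0 0 0;0 0 0 0 0 0 0;0 0 0 0 0 0 0;0 0 0 0 0 0 0;0 0 0 0 0 0 0;0 0 0 0 0 0 0' 40
cat > plan.py <<'E'
from h import *
import sys
o=ctrl.get_obs(); M=R.from_rotvec(o["tool_rot"]).as_matrix(); p=o["tool_pos"]
print(p,o["tool_rot"],o["opening"],o["force"])
H=np.array([0.548,-0.3357]) ; phi0=np.deg2rad(-145.85)
v=p[:2]-H; th=(phi0-np.arctan2(v[1],v[0])+np.pi)%(2*np.pi)-np.pi
print("theta est",th,"radius",np.hypot(*v))
r=float(np.clip(np.hypot(*v),.086,.094))
for t in [float(x) for x in sys.argv[1:]]:
    q=np.array([*(H+r*np.array([np.cos(phi0-t),np.sin(phi0-t)])),p[2]])
    print(t,(M.T@(q-p)*100).round(2),"turn",round(np.rad2deg(t-th),1))
E
python3 plan.py 0.1 0.2 0.3 0.4 0.5 0.6 0.7 0.8 0.9 1.0 1.05 1.1 1.15 1.2 1.25
python3 w.py wD
```

```text
t: 3.43
tool_pos: [0.4745, -0.3855, 0.0684]
tool_rot: [-3.076, -0.635, 0.0]
force: [-4.0, 5.4, 9.4]
opening: 0.0129
[ 0.47453568 -0.38545167  0.06835126] [-3.07578636e+00 -6.34892204e-01  4.43435100e-04] 0.012946591886167653 [-3.95613563  5.37534478  9.37410296]
theta est 0.0007552020514647317 radius 0.08872562009185012
0.1 [-0.12 -0.87  0.  ] turn 5.7
0.2 [-0.16 -1.76  0.  ] turn 11.4
0.3 [-0.1  -2.64  0.  ] turn 17.1
0.4 [ 0.04 -3.52  0.  ] turn 22.9
0.5 [ 0.27 -4.38  0.  ] turn 28.6
0.6 [ 0.58 -5.21  0.01] turn 34.3
0.7 [ 0.98 -6.    0.01] turn 40.1
0.8 [ 1.45 -6.75  0.01] turn 45.8
0.9 [ 1.99 -7.45  0.01] turn 51.5
1.0 [ 2.61 -8.09  0.01] turn 57.3
1.05 [ 2.93 -8.39  0.01] turn 60.1
1.1 [ 3.28 -8.67  0.01] turn 63.0
1.15 [ 3.64 -8.93  0.01] turn 65.8
1.2 [ 4.01 -9.18  0.01] turn 68.7
1.25 [ 4.39 -9.4   0.01] turn 71.6
3.4333 [ 0.47453568 -0.38545167  0.06835126] [-3.07578636e+00 -6.34892204e-01  4.43435100e-04] 0.012946591886167653 0.0012985722246032492
```

View pics/wD.png

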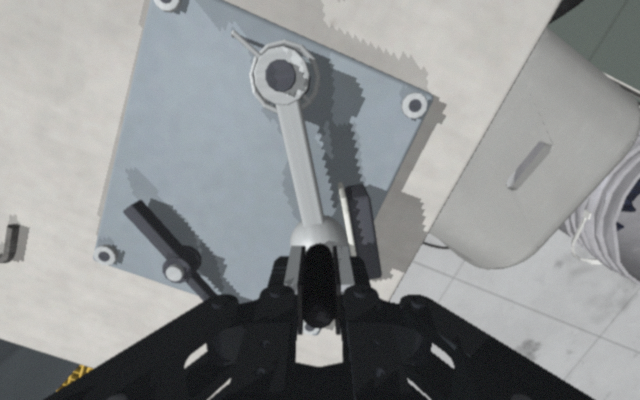

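The peg is gripped (12.9 mm opening on a nominal 14 mm). I'll draw to about 0.6 rad along the arc, turning the tool with the arm.

```bash
python3 -m handwheel '0 -0.05 -0.45 0 0 0 3;0 -0.1 -0.9 0 0 0 6;0 -0.15 -1.3 0 0 0 8.5;0 -0.15 -1.75 0 0 0 11.5;0 -0.15 -2.2 0 0 0 14;0 -0.1 -2.65 0 0 0 17;0 -0.05 -3.1 0 0 0 20;0 0.05 -3.5 0 0 0 23;0 0.15 -3.95 0 0 0 25.5;0 0.25 -4.4 0 0 0 28.5;0 0.4 -4.8 0 0 0 31.5;0 0.6 -5.2 0 0 0 34.5'
python3 plan.py 0.7 0.8 0.9 1.0 1.05 1.1 1.15 1.2 1.25 1.28
python3 w.py wE
```

```text
t: 4.48
tool_pos: [0.4589, -0.3373, 0.0684]
tool_rot: [3.124, -0.312, 0.0]
force: [-5.1, -1.1, 7.8]
opening: 0.0133
[ 0.45892506 -0.33727146  0.06839116] [ 3.12426578e+00 -3.11615589e-01  1.49333638e-04] 0.013337186049851148 [-5.11231029 -1.08687889  7.81203283]
theta est 0.5783897361298553 radius 0.08908879928981699
0.7 [-0.17 -1.07 -0.  ] turn 7.0
0.8 [-0.21 -1.96 -0.  ] turn 12.7
0.9 [-0.16 -2.85 -0.01] turn 18.4
1.0 [-0.02 -3.73 -0.01] turn 24.2
1.05 [ 0.08 -4.16 -0.01] turn 27.0
1.1 [ 0.2  -4.59 -0.01] turn 29.9
1.15 [ 0.35 -5.01 -0.01] turn 32.8
1.2 [ 0.51 -5.42 -0.01] turn 35.6
1.25 [ 0.7  -5.83 -0.01] turn 38.5
1.28 [ 0.82 -6.07 -0.01] turn 40.2
4.4833 [ 0.45892506 -0.33727146  0.06839116] [ 3.12426578e+00 -3.11615589e-01  1.49333638e-04] 0.013337186049851148 0.6779659653267032
```

View pics/wE.png

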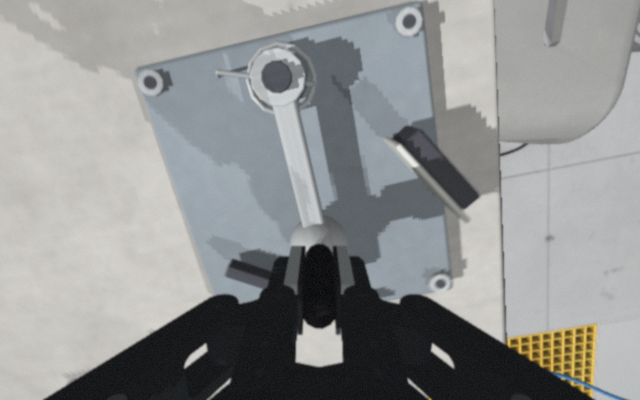

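The arm and the ball are following. I continue past the catch.

```bash
python3 -m handwheel '0 -0.05 -0.45 0 0 0 3;0 -0.1 -0.9 0 0 0 6;0 -0.15 -1.4 0 0 0 9;0 -0.15 -1.85 0 0 0 12;0 -0.15 -2.35 0 0 0 15;0 -0.1 -2.8 0 0 0 18;0 -0.05 -3.3 0 0 0 21;0 0 -3.75 0 0 0 24;0 0.1 -4.2 0 0 0 27;0 0.25 -4.7 0 0 0 31;0 0.45 -5.15 0 0 0 34;0 0.6 -5.55 0 0 0 37'
python3 -m handwheel '0 0 0 0 0 0 0;0 0 0 0 0 0 0'
python3 plan.py 1.1 1.15 1.2 1.25
python3 w.py wF
```

```text
t: 5.53
tool_pos: [0.4757, -0.2835, 0.0683]
tool_rot: [2.865, -1.287, -0.0]
force: [-5.0, -1.6, 6.3]
opening: 0.0128
t: 5.7
tool_pos: [0.4757, -0.2835, 0.0683]
tool_rot: [2.866, -1.283, -0.0]
force: [-7.1, -1.1, 9.9]
opening: 0.013
[ 0.47568792 -0.28353799  0.06833418] [ 2.86630481e+00 -1.28301138e+00 -6.18864760e-05] 0.013003218562670834 [-7.10453306 -1.05894038  9.8567932 ]
theta est 1.2209386716175024 radius 0.08916227653608641
1.1 [0.3  1.04 0.  ] turn -6.9
1.15 [0.16 0.61 0.  ] turn -4.1
1.2 [0.04 0.18 0.  ] turn -1.2
1.25 [-0.05 -0.25 -0.  ] turn 1.7
5.7 [ 0.47568792 -0.28353799  0.06833418] [ 2.86630481e+00 -1.28301138e+00 -6.18864760e-05] 0.013003218562670834 0.011812546440728242
```

View pics/wF.png

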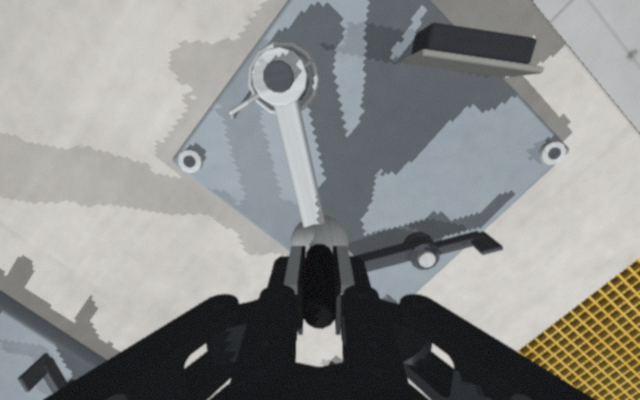

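The estimate is 1.22 rad from position and 1.25 from the tool's turn. I'll go a touch further for margin (end stop 1.35), then check the catch from the scene and side cameras.

```bash
python3 -m handwheel '0 -0.05 -0.25 0 0 0 1.5;0 -0.05 -0.25 0 0 0 1.5;0 -0.05 -0.25 0 0 0 1.5'
python3 plan.py 1.1 1.13 1.15 1.2
python3 - <<'E'
from h import *
for c,(a,b,x,y) in {"side":(235,315,250,380),"scene":(220,310,280,440)}.items():
    p,d=grab_frame(c); np.savez(c+"1.npz",p=p,d=d); cv2.imwrite(f"pics/{c}1.png",cv2.resize(p[a:b,x:y],None,fx=5,fy=5,interpolation=2))
    for r in nets.cut_out(c,"ball_catch"): print(c,r["score"],r["extent"])
E
python3 w.py wG
```

```text
t: 6.0
tool_pos: [0.4771, -0.2817, 0.0684]
tool_rot: [2.849, -1.321, -0.0]
force: [-6.2, -0.6, 8.9]
opening: 0.013
[ 0.47711479 -0.28168593  0.06835227] [ 2.84918260e+00 -1.32076938e+00 -4.16928924e-05] 0.013022745612970803 [-6.16381675 -0.55447124  8.85771938]
theta est 1.2471628407332762 radius 0.08911920629049304
1.1 [0.38 1.26 0.  ] turn -8.4
1.13 [0.28 1.   0.  ] turn -6.7
1.15 [0.23 0.84 0.  ] turn -5.6
1.2 [0.1  0.41 0.  ] turn -2.7
side 0.52 [280.0, 265.1, 20.6, 26.7]
scene 0.63 [329.2, 264.6, 5.9, 28.3]
6.2 [ 0.47704253 -0.28173929  0.06834014] [ 2.84922204e+00 -1.32072166e+00 -1.23031584e-04] 0.012771247822427105 0.0005837434785102835
```

View pics/side1.png

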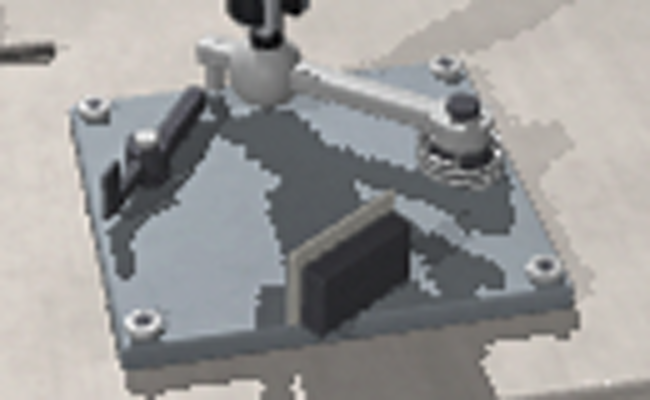

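View pics/scene1.png

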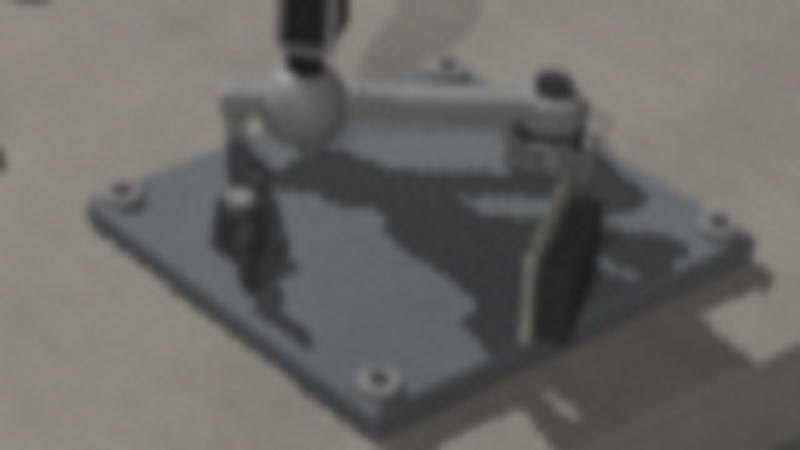

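View pics/wG.png

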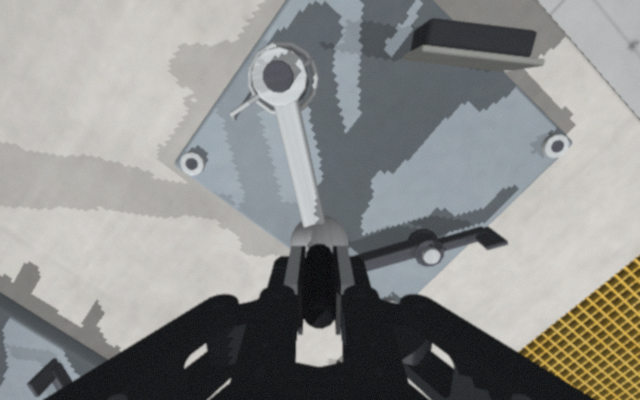

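The side and scene views show the arm-end pin (side crop 210,75) behind the pawl's tip (200,95), with the pawl back at its original angle. Now I ease forward in small steps while watching the force.

```bash
python3 -m handwheel '0 0.03 0.15 0 0 0 -1;0 0.07 0.3 0 0 0 -2;0 0.1 0.45 0 0 0 -3;0 0.13 0.55 0 0 0 -3.7;0 0.13 0.55 0 0 0 -3.7;0 0.13 0.55 0 0 0 -3.7'
python3 plan.py 1.1 1.13 1.15
python3 -m handwheel '0 0.03 0.1 0 0 0 -0.7;0 0.06 0.2 0 0 0 -1.4;0 0.06 0.2 0 0 0 -1.4;0 0.06 0.2 0 0 0 -1.4'
python3 plan.py 1.1 1.13 1.15
```

```text
t: 6.75
tool_pos: [0.4737, -0.2864, 0.0683]
tool_rot: [2.89, -1.228, 0.0]
force: [-6.5, -1.4, 8.2]
opening: 0.0127
[ 0.47368196 -0.28642825  0.06834428] [ 2.89028152e+00 -1.22812682e+00  5.31082706e-05] 0.012735775836808334 [-6.54602491 -1.36938357  8.24121981]
theta est 1.1814793736128468 radius 0.08916768233107476
1.1 [0.19 0.7  0.  ] turn -4.7
1.13 [0.11 0.45 0.  ] turn -2.9
1.15 [0.07 0.27 0.  ] turn -1.8
t: 7.08
tool_pos: [0.4725, -0.2882, 0.0683]
tool_rot: [2.905, -1.193, -0.0]
force: [-7.0, -0.4, 8.1]
opening: 0.0131
[ 0.47254065 -0.28821415  0.06832787] [ 2.90505981e+00 -1.19268514e+00 -4.39016046e-04] 0.013106922679131907 [-6.95134112 -0.38350255  8.12216852]
theta est 1.1577085440760815 radius 0.089157275587862
1.1 [0.13 0.5  0.  ] turn -3.3
1.13 [0.06 0.24 0.  ] turn -1.6
1.15 [0.02 0.07 0.  ] turn -0.4
```

```bash
python3 -m handwheel '0 0.02 0.1 0 0 0 -0.6;0 0.02 0.1 0 0 0 -0.6;0 0.02 0.1 0 0 0 -0.6'
python3 -m handwheel '0 0.02 0.1 0 0 0 -0.6;0 0.02 0.1 0 0 0 -0.6;0 0.02 0.1 0 0 0 -0.6'
python3 plan.py 1.13 1.15
python3 - <<'E'
from h import *
p,d=grab_frame("side"); np.savez("side2.npz",p=p,d=d); cv2.imwrite(f"pics/side2.png",cv2.resize(p[240:300,255:325],None,fx=8,fy=8,interpolation=2))
E
```

```text
t: 7.33
tool_pos: [0.472, -0.289, 0.0683]
tool_rot: [2.911, -1.177, -0.0]
force: [-6.6, -0.7, 8.7]
opening: 0.0127
t: 7.58
tool_pos: [0.4718, -0.2894, 0.0684]
tool_rot: [2.918, -1.162, -0.0]
force: [-4.9, 0.1, 8.7]
opening: 0.0125
[ 0.47178968 -0.28942346  0.0683615 ] [ 2.91814708e+00 -1.16183776e+00 -6.77576168e-05] 0.012468734568237062 [-4.94612584  0.07422115  8.70234994]
theta est 1.1417423940133755 radius 0.089160140906844
1.13 [0.02 0.1  0.  ] turn -0.7
1.15 [-0.02 -0.07 -0.  ] turn 0.5
```

View pics/side2.png

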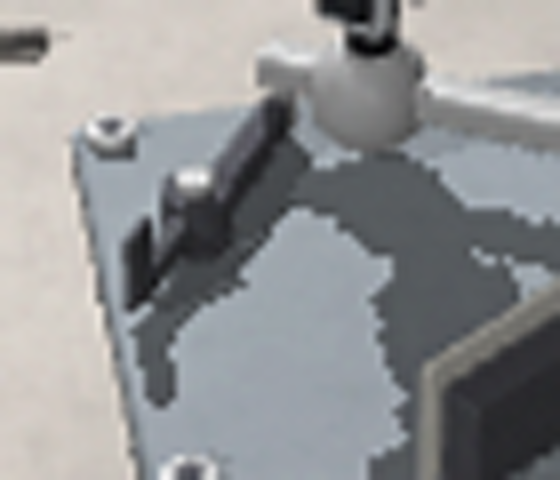

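The last 1 mm step moved only 0.45 mm and the spring load fell, so the pin is coming onto the pawl. I go on in small steps.

```bash
python3 -m handwheel '0 0.02 0.08 0 0 0 -0.5;0 0.02 0.08 0 0 0 -0.5;0 0.02 0.08 0 0 0 -0.5'
python3 -m handwheel '0 0.01 0.06 0 0 0 -0.3;0 0.01 0.06 0 0 0 -0.3;0 0.01 0.06 0 0 0 -0.3'
```

```text
t: 7.88
tool_pos: [0.4717, -0.2895, 0.0683]
tool_rot: [-2.924, 1.149, 0.0]
force: [-4.8, 2.9, 8.4]
opening: 0.0123
t: 8.13
tool_pos: [0.4718, -0.2896, 0.0684]
tool_rot: [-2.927, 1.14, -0.0]
force: [-4.7, 3.9, 8.4]
opening: 0.0125
```

The TCP has stopped advancing and the tangential load has swung to about zero, so the catch is carrying the arm. I release gently.

```bash
python3 -m handwheel '0.16 0 0 0 0 0 0;0.18 0 0 0 0 0 0;0.2 0 0 0 0 0 0;0.23 0 0 0 0 0 0;0.27 0 0 0 0 0 0;0.32 0 0 0 0 0 0;0.38 0 0 0 0 0 0;0.45 0 0 0 0 0 0;0.5 0 0 0 0 0 0;0.5 0 0 0 0 0 0;0.5 0 0 0 0 0 0' 20
python3 w.py wH
```

```text
t: 9.05
tool_pos: [0.4715, -0.2902, 0.0673]
tool_rot: [2.927, -1.141, 0.0]
force: [-0.6, -0.4, -0.7]
opening: 0.0427
9.05 [ 0.47150215 -0.29015326  0.06733532] [ 2.92700923e+00 -1.14095895e+00  1.78589157e-04] 0.04269250483885513 0.001770787246328253
```

View pics/wH.png

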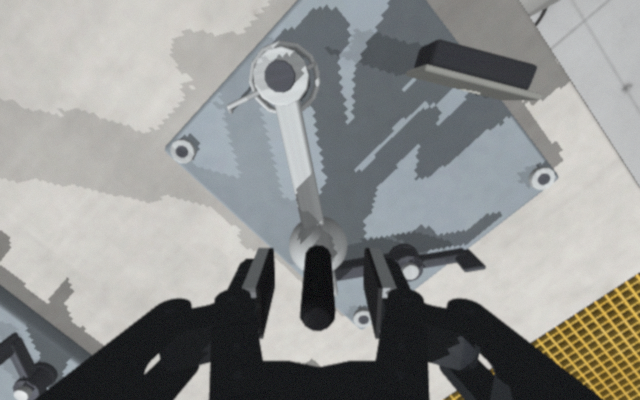

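The peg stands free at (318,285) between the open pads, the force is about zero and the arm hasn't moved. I retreat straight up.

```bash
python3 -m handwheel '0.5 0 0 0 0 0 0;0.5 0 0 0 0 0 0;0.5 0 0 -1 0 0 0;0.5 0 0 -3 0 0 0;0.5 0 0 -5 0 0 0;0.5 0 0 -8 0 0 0;0.5 0 0 -11 0 0 0;0.5 0 0 -14 0 0 0;0.5 0 0 -16 0 0 0;0.5 0 0 -17 0 0 0;0.5 0 0 -17 0 0 0;0.5 0 0 -17 0 0 0'
python3 w.py wI; python3 fit.py wI | grep peg
python3 - <<'E'
from h import *
p,d=grab_frame("side"); np.savez("side3.npz",p=p,d=d); cv2.imwrite(f"pics/side3.png",cv2.resize(p[150:320,250:385],None,fx=4,fy=3.5,interpolation=2))
E
```

```text
t: 10.1
tool_pos: [0.4713, -0.29, 0.2369]
tool_rot: [2.927, -1.141, -0.0]
force: [1.0, 0.3, -0.1]
opening: 0.0427
10.1 [ 0.47132042 -0.29001365  0.23689368] [ 2.92707194e+00 -1.14088839e+00 -1.90713963e-04] 0.04274874708296829 0.029624348211175353
peg n 327 [ 0.46463723 -0.29589479  0.05527546] [ 0.47809159 -0.28209493  0.10039014]
peg top 161 [ 0.47111588 -0.28930765  0.09842828] [ 0.46463723 -0.29563149  0.09657086] [ 0.47723267 -0.2830631   0.10039014]
```

View pics/side3.png

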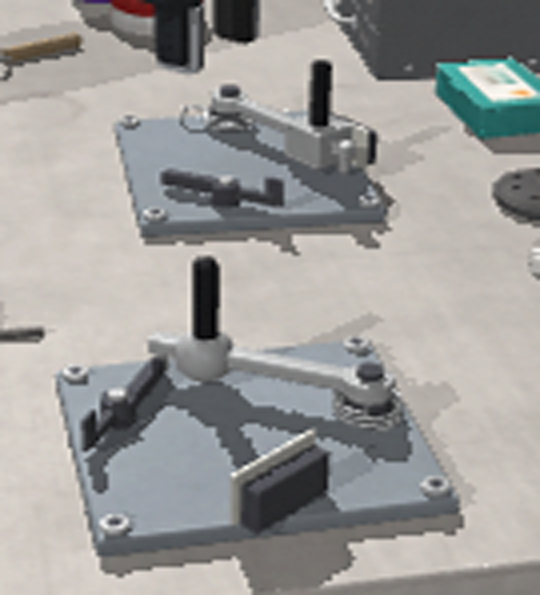

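View pics/wI.png

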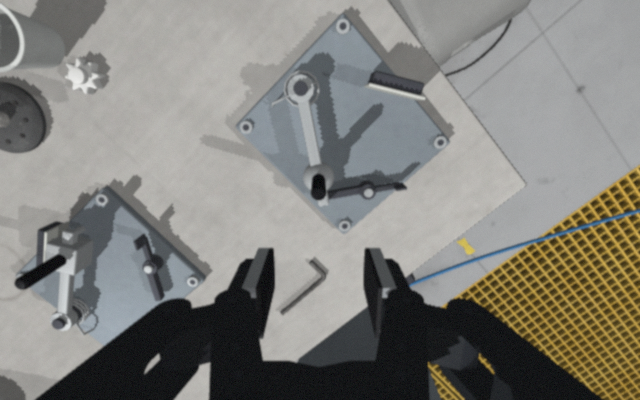

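The peg's chord from rest is 96.9 mm, which gives about 1.14 rad, so it's hooked. The square arm is unchanged and the gripper is clear.

```bash
python3 -c "
from station import job; print(job.finish_job())"
```

```text
the job is handed in; nothing more can be done
None
```

The ball tester is cocked: its arm rests hooked on the catch, and the gripper has let go and is clear. I handed the job in at about 10 s of the 26 s allowed.

- **Drawing back:** I gripped the peg and turned its arm past the catch to about 1.25 rad. I then eased it forward until the catch took the spring load (tangential force about 0 N), opened the fingers slowly and backed straight up.
- **Last checks:** The peg moved 96.9 mm from rest, which puts the arm at about 1.14 rad against 1.15 nominal. It was in the same place before and after I retreated. In the pictures the pin sits behind the catch, and the catch is at its original angle. Force on the tool was close to 0 N.
- **Square tester:** its arm looks unmoved in the last pictures; I did not measure its angle.
- **A small disagreement:** at full draw, position gave about 1.25 rad and the tool's turn about 1.27. Both are well past the catch at 1.16 and short of the end stop at 1.35.

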